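# Press a glued price-card stand in a one-hand bar clamp and keep hold

### The job

Stand the loose price-card stand upright on the bed of the bar clamp, in front of the fixed jaw with its dark cheeks facing the two jaws, and let go of it. Then pump the clamp's blue trigger (squeeze, let it spring back, squeeze again; do not push the jaw itself) until the white spring pad presses the stand against the fixed jaw and is pushed in about half way, so that the green of its stem has gone and the red still shows; never bottom the pad, that crushes the glue joint. Finish while still holding the trigger squeezed with the pad pressed like that, and leave everything else on the counter where it is.

Things in the scene. Friction and masses are not known exactly. Their poses are not given: they have to be found in the camera images.
- clamp: Grey one-hand bar clamp on a plywood board 120 x 340 x 18 mm fixed to the counter. Origin: centre of the board's underside. y runs along the rod from handle to fixed jaw, z up. In this frame (mm): housing y -105 to -30, 40 wide, top z 117; black fixed handle y -100 to -84, 28 wide in x, top z 182; rod z 33 to 52, y -162 to 14 plus the jaw's travel.
- clamp_grip (a point): Grip point at clamp x 0, y -82, z 157 mm; axes as the clamp's. Fingers closing along clamp y, one behind the handle, one in front of the trigger, work it from above. Handle plus trigger measure 51 mm free, 36 mm fully squeezed; centred at this point (the middle of the squeezed 36 mm), an opening of 66 mm or more clears the free trigger, 36 mm squeezes it fully.
- trigger_roll (a point): Centre of the blue finger roll (14 mm diameter, 28 mm long, along clamp x) at the top of the trigger; free at clamp y -56, z 160 mm, fully squeezed at y -71 mm. The trigger pivots 58 mm below it. It takes 3 N to start and up to about 19 N to press the pad hard.
- trigger (a joint): Trigger angle, rad: 0 free (a spring returns it), 0.26 fully squeezed. Squeezing draws the roll to the handle; a pawl then pushes the toothed rod (5 mm teeth) and jaw to +y. A full stroke moves the jaw about 10 mm (8 to 13 mm: the pawl must first meet a tooth). When let go the pawl clicks back and the jaw stays.
- jaw_travel (a joint): Travel of rod and moving jaw towards the fixed jaw, m; starts between 0 and 0.020. At 0 the unpressed pad's face is at clamp y 50 mm, 85 mm from the fixed jaw; with the stand home, the pad meets it at travel 0.045. A rod brake of about 4 N holds the jaw; if the pad presses harder, the jaw slips back unless the trigger is kept squeezed.
- jaw: The moving jaw: grey upright plate 44 mm wide, 10 mm thick, top at z 91 mm, with its toothed rod; the plate's front face 26 mm behind the face of the unpressed pad. Origin: the clamp's origin shifted by the jaw's travel along y. The robot must not push it.
- pad_press (a joint): How far the white spring pad is pushed back towards the moving jaw, m: 0 unpressed, 0.018 fully in (bottomed). About 1 N per mm. Its stem has a green half (9 mm, next to the jaw) and a red half (next to the pad): the green slides into the jaw first, so half pressed only red is left to see.
- pad_face (a point): Centre of the front face of the white spring pad (36 mm wide, 44 mm high, 8 mm thick), the face that meets the stand; 62 mm above the counter.
- stand_center (a point): Centre (half-way up) of the loose price-card stand: upright light-wood core with a dark wood cheek glued on each of its two y faces; 50 mm (x) x 40 mm (y, across the cheeks) x 60 mm tall, about 0.12 kg, dark slot along x in its top. Stands on the counter to the left or right of the clamp. z up.
- stand: The same loose stand; this point is the centre of its underside.
- clamp_seat (a point): The stand's centre when it stands on the bed home against the fixed jaw: clamp x 0, y 115, z 60 mm; axes as the clamp's. The stand's y is to lie along clamp y, either way round; set down 5 to 20 mm short of the fixed jaw, the pad will push it home. Bed: light wood, top at z 30 mm, 64 mm wide in x, clamp y 45 to 135 mm. Fixed jaw: grey, 56 mm wide, face at y 135 mm, top z 95 mm.
- finished: A finished card stand like the loose one, but with a yellow card (100 x 70 mm) standing in its slot, 129 mm tall in all, near the far edge; bystander. Origin: centre of its underside.
- glue: White glue bottle, 48 mm across, 128 mm tall, upright; bystander. Origin: centre of its underside.
- tape: Roll of brown tape lying flat, 84 mm across, 22 mm high; bystander. Origin: centre of its underside.
- weight: Brass check weight, 52 mm across, 64 mm tall; bystander. Origin: centre of its underside.
- pumpkin: Small orange pumpkin, 128 mm across, 82 mm tall; bystander. Origin: centre of its underside.
- mug: Blue mug, 76 mm across, 88 mm tall; bystander. Origin: centre of its underside.
Not all that is in view belongs to the job. What is shaped like the stand but orange or turquoise is not meant.

How it is judged:
By the outcome, as a careful person would: the job done as asked, in the order asked, and still so for the second after the job is handed in, while the arm keeps its last pose, push and grip.
It also fails if it takes over 72 s, if anything falls off the work surface, if the arm or the gripper's body presses on something with over 40 N, if the wrist force passes 120 N, or if a joint passes its speed limit or range.

### The arm

A 7-joint arm with a two-finger parallel gripper is mounted at the origin on the work surface. World frame = base frame: x ahead of the robot, y to its left, z up, the work surface at z = 0. Lengths are in m, angles in rad, forces in N, time in s.
With the tool pointing down it reaches from about 0.425 to 0.925 m from the base axis. Payload 6.8 kg.
Tool frame: the origin (TCP) lies between the finger pads; the fingertips stand 11 mm ahead of it and the grasp point (between the pads) lies 8 mm behind it; z points along the fingers, y is the direction in which the jaws open and shut (so a half turn about z gives the same grasp; the last joint's range is limited). The gripper opens to 88 mm and grips with 3 to 60 N. Pads are 20 mm wide; open, the fingers measure 115 mm over their backs; the gripper's body (75 mm by 178 mm) begins 61 mm behind the grasp point.
Start: joints at [1.005, 0.477, 0.022, 1.555, -0.011, 1.109, -0.083], TCP at [0.298, -0.606, 0.234] pointing down, gripper open.
Joint ranges: [-2.96, 2.96], [-0.34, 2.1], [-1.41, 1.46], [0.24, 2.44], [-1.37, 4.51], [0.17, 1.92], [-2.96, 2.96]. Speed limits (rad/s): [2.39, 2.39, 3.14, 3.14, 3.14, 3.14, 3.14].

### API

Orientations are given as a rotation vector (axis times angle).
In Python, from plant import bot gives the robot as it stands.
- The arm moves only by the tool carry_out, never from a script. Its argument "motion" is a list of rows, each a list of 5 numbers: the shift along the tool's x, y, z in m, then the turn about the tool's z in rad, then the closure in counts, from 0 (fully open) to 255 (shut). A call has 1 to 5 rows; each row shifts and turns the commanded pose from where the row before left it, along the tool's axes as they then stand; what a row does not reach is not made up. A row lasts 1/12 s, in which the tool goes at most 41.7 mm and 7.16 degrees, less where a joint would pass 70% of its speed; a pose out of reach is approached as far as the arm can. A call with a gripper value outside its range is refused whole. The fingers move at their own pace and stop on an object; the grip force is fixed at half the most. Time passes only in rows, so rows that do not move let the fingers close. It gives the time, the measured TCP pose, the force and the opening at its end, in the units of the state.
- bot.sense(): the state, without advancing time (a new reading comes with each control period).
- bot.read_camera(name): name is "scene" or "top" or "wrist"; returns (picture, depth): 480x640x3 uint8, red, green, blue; 480x640 float32, m along the optical axis (not along the pixel's ray), 0 where there is no reading.
- bot.calibration(name): a dict with "mtx" (3x3 intrinsics, pixels), "extrinsics" (4x4, takes a point from camera to world coordinates); the wrist camera has in their place "mount" (4x4, takes a point from camera to tool coordinates, whose origin is the TCP and whose axes are the flange's). Camera axes: x right, y up, looking along -z (the intrinsics and any distortion apply to the point x, -y, -z); pixel columns grow to the right and rows downward; lengths in m; the calibration is good to about 2 mm. A picture is of the moment at which its call begins: read the wrist's pose just before it. calibration takes no time and is no camera call.
- bot.sign_off(): hands the job in, once; it reports no verdict.
The state is a dict: "time": time; "qpos": joint angles; "dq": joint speeds; "joint_efforts": joint torques, N m; "eef_pos": TCP position; "ee_rot": TCP orientation; "force": force on the tool from outside, world axes, zero at the start; "wrist_torque": the same for the moment, N m; "grip_width": opening from 0.0 (shut) to 1.0 (fully open).
Only numpy, scipy, OpenCV 4.12 (cv2) and the standard library are available. Lean on these libraries where they do the work, as an engineer would, in place of code of your own. Each camera call takes 0.05 s, during which the arm holds its last target.

## Working session

There is one attempt and no reset: what is moved stays moved. The work goes in short steps, Python scripts to look and compute and a tool call to move; the robot and the scene stay as the last step left them, time stands still between calls to the robot, and variables do not carry over. Pictures are saved under pics/ and viewed, and the job is handed in when it is done.

Besides the shell and the picture viewer there is one more tool, called by a JSON object that holds its "method" and its "body". carry_out: Moves the arm, as the interface text tells. Its arguments: {"type":"object","properties":{"motion":{"type":"array","items":{"type":"array","items":{"type":"number"}}}},"required":["motion"]}

```bash
mkdir -p pics; ls
cat > h.py <<'E'
import numpy as np, cv2
from plant import bot
from scipy.spatial.transform import Rotation as R
def grab(name, tag):
    s=bot.sense(); p,d=bot.read_camera(name)
    cv2.imwrite(f'pics/{tag}.png',p[:,:,::-1]); np.savez(f'pics/{tag}.npz',p=p,d=d,pos=s['eef_pos'],rot=s['ee_rot'])
    return p,d
def cam(name,pos=None,rot=None):
    c=bot.calibration(name); K=np.array(c['mtx'])
    if 'extrinsics' in c: T=np.array(c['extrinsics'])
    else:
        M=np.eye(4); M[:3,:3]=R.from_rotvec(rot).as_matrix(); M[:3,3]=pos
        T=M@np.array(c['mount'])
    return K,T,c
def pts(name,tag):
    z=np.load(f'pics/{tag}.npz'); K,T,c=cam(name,z['pos'],z['rot']); d=z['d']
    v,u=np.mgrid[0:480,0:640]
    P=np.stack([(u-K[0,2])/K[0,0]*d,-(v-K[1,2])/K[1,1]*d,-d],-1)
    return P@T[:3,:3].T+T[:3,3], z['p'], d
def ray(name,tag,u,v,zp):
    z=np.load(f'pics/{tag}.npz'); K,T,c=cam(name,z['pos'],z['rot'])
    r=T[:3,:3]@np.array([(u-K[0,2])/K[0,0],-(v-K[1,2])/K[1,1],-1]); o=T[:3,3]
    return o+r*(zp-o[2])/r[2]
E
python3 - <<'E'
from h import *
print(bot.sense())
for n in ['scene','top','wrist']:
    c=bot.calibration(n); print(n,c)
    grab(n,n+'0')
E
```

```text
pics
{'time': 0.0, 'qpos': array([ 1.0048902 ,  0.47775252,  0.02234626,  1.55643629, -0.01150015,
        1.10929162, -0.08310779]), 'dq': array([-0.00126469, -0.00061666, -0.00146317,  0.00098793,  0.00051008,
        0.00029335, -0.00059326]), 'joint_efforts': array([ 5.01414179e-04, -5.82838762e+01,  1.53521709e+00, -2.72603756e+01,
       -5.43162518e-02,  1.69934897e-02,  1.95903413e-04]), 'eef_pos': array([ 0.29806752, -0.60498324,  0.23272014]), 'ee_rot': array([-3.05800892e+00, -7.12488122e-01,  8.26763866e-04]), 'force': array([-0.43777454,  0.26705898, -0.58725635]), 'wrist_torque': array([-0.01627026, -0.02039776, -0.04060138]), 'grip_width': 1.0029111357558507}
scene {'mtx': array([[448.54197155,   0.        , 323.79589205],
       [  0.        , 448.54197155, 247.14508005],
       [  0.        ,   0.        ,   1.        ]]), 'extrinsics': array([[ 0.36747994, -0.48677996,  0.79246689,  1.42741604],
       [ 0.92999675,  0.19969237, -0.30859196, -0.29847765],
       [-0.00803321,  0.85039299,  0.52608672,  0.64998316],
       [ 0.        ,  0.        ,  0.        ,  1. 
[... 354 characters left out ...]
63e-04],
       [-3.24049815e-03,  6.33544595e-02,  9.97985827e-01,
         1.40381673e+00],
       [ 0.00000000e+00,  0.00000000e+00,  0.00000000e+00,
         1.00000000e+00]])}
wrist {'mtx': array([[410.54208626,   0.        , 315.35238543],
       [  0.        , 410.54208626, 243.69840643],
       [  0.        ,   0.        ,   1.        ]]), 'mount': array([[ 1.26049410e-03,  9.57683912e-01,  2.87819277e-01,
         7.86615920e-02],
       [ 9.99998770e-01, -9.38668093e-04, -1.25615360e-03,
        -4.78631663e-05],
       [-9.32831320e-04,  2.87820507e-01, -9.57683917e-01,
        -1.50855623e-01],
       [ 0.00000000e+00,  0.00000000e+00,  0.00000000e+00,
         1.00000000e+00]])}
```

View pics/scene0.png

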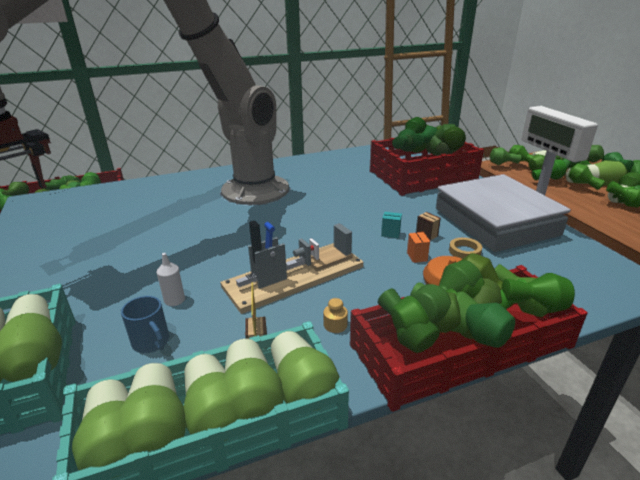

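View pics/top0.png

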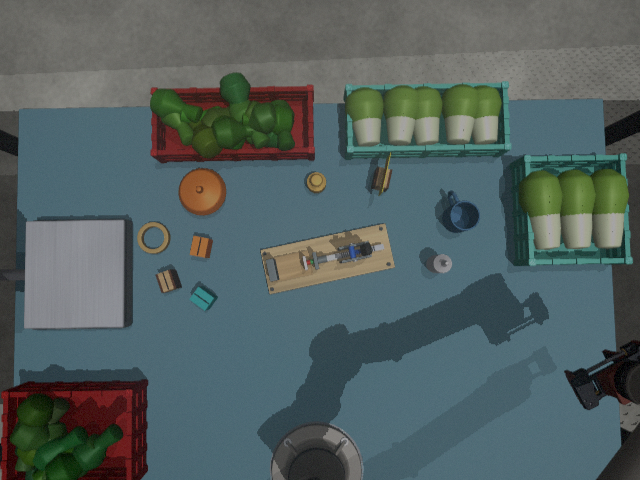

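Stand candidates in the top view:
- (167,280): light wood with dark cheeks.
- (201,246): orange.
- (203,297): turquoise.
- (383,175): finished stand with the yellow card.

By the description I choose (167,280). I'll check it in a crop and measure it together with the clamp.

Run:
```python
from h import *
t=cv2.imread('pics/top0.png'); s=cv2.imread('pics/scene0.png')
a=cv2.resize(t[235:325,135:235],(400,360),interpolation=cv2.INTER_CUBIC)
b=cv2.resize(t[215:300,250:405],(620,340),interpolation=cv2.INTER_CUBIC)
cv2.imwrite('pics/c1.png',a)
cv2.imwrite('pics/c2.png',b)
c=cv2.resize(s[200:320,210:450],(800,400),interpolation=cv2.INTER_CUBIC)
cv2.imwrite('pics/c3.png',c)
P,p,d=pts('top','top0')
for n,(u,v) in dict(stand=(167,280),board=(290,270),counter=(300,350),orange=(201,246)).items(): print(n,P[v,u])
# board mask: wood colour
hsv=cv2.cvtColor(t,cv2.COLOR_BGR2HSV)
Z=P[:,:,2]
m=((Z>0.008)&(Z<0.024)).astype(np.uint8); m[:, :240]=0; m[:,420:]=0; m[:205]=0; m[310:]=0
m=cv2.morphologyEx(m,cv2.MORPH_OPEN,np.ones((3,3)))
pp=P[m>0][:,:2]; r=cv2.minAreaRect((pp*1000).astype(np.float32)); print('board',r,len(pp))
m=((Z>0.045)&(Z<0.075)).astype(np.uint8); m[:,:150]=0;m[:,190:]=0;m[:260]=0;m[300:]=0
pp=P[m>0][:,:2]; r=cv2.minAreaRect((pp*1000).astype(np.float32)); print('stand',r,len(pp),P[m>0][:,2].mean())
```

```text
stand [0.49904351 0.37370003 0.06280325]
board [0.51943    0.0600539  0.03050123]
counter [0.30740241 0.03783967 0.0013267 ]
orange [0.58472666 0.28660327 0.06167066]
board ((549.6087036132812, -38.933135986328125), (120.2266616821289, 341.9345397949219), 11.240527153015137) 3431
stand ((478.91943359375, 366.2344970703125), (101.79730987548828, 50.76250457763672), 32.64743423461914) 342 0.05990471237204745
```

View pics/c1.png

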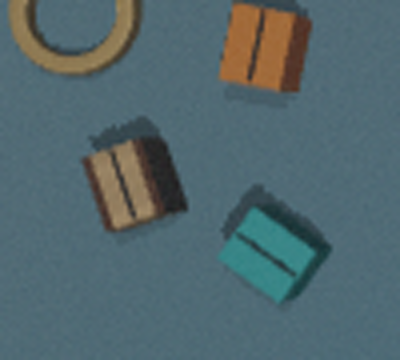

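View pics/c2.png

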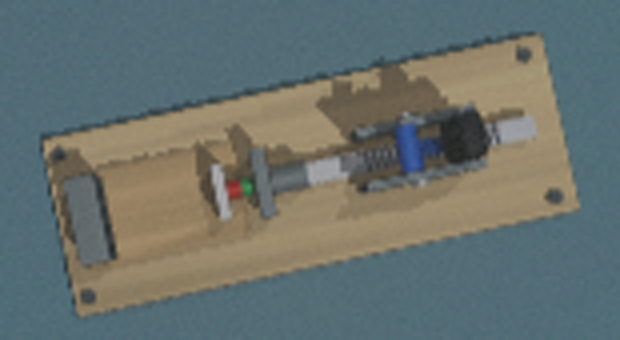

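View pics/c3.png

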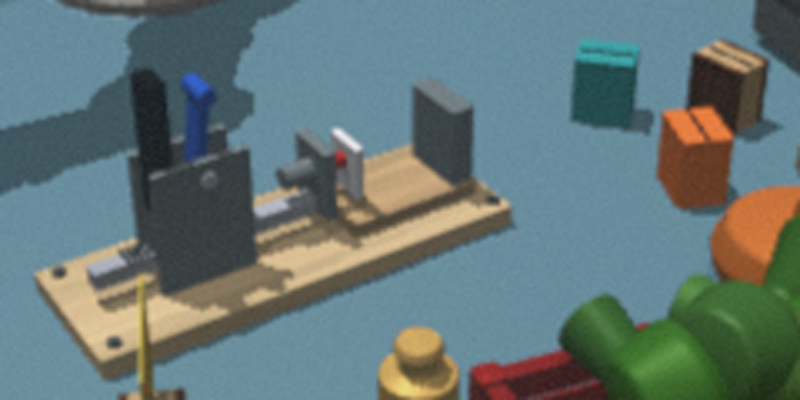

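The crop confirms it: (167,280) is light wood with dark cheeks and a slot. The clamp's fixed jaw is at the left, near (272,270), which is world +y. Next I'll measure both precisely.

Run:
```python
from h import *
P,p,d=pts('top','top0'); Z=P[:,:,2]
def blob(seed,lo,hi):
    m=((Z>lo)&(Z<hi)).astype(np.uint8); n,l=cv2.connectedComponents(m,connectivity=4)
    return l==l[seed[1],seed[0]]
for n,s,lo,hi in [('stand',(167,280),.052,.075),('turq',(203,297),.052,.075),('or',(201,246),.052,.075),('fixjaw',(272,270),.085,.11),('tape',(141,238),.012,.032),('housing',(346,252),.105,.13)]:
    m=blob(s,lo,hi); q=P[m]; print(n,m.sum(),np.round(q.mean(0)*1000,1),cv2.minAreaRect((q[:,:2]*1000).astype(np.float32)))
# contour of board by colour edges: corners by ray to z=18
hsv=cv2.cvtColor(cv2.imread('pics/top0.png'),cv2.COLOR_BGR2HSV)
m=((hsv[:,:,0]<35)&(hsv[:,:,1]>40)).astype(np.uint8); m[:,:255]=0;m[:,400:]=0;m[:215]=0;m[300:]=0
m=cv2.morphologyEx(m,cv2.MORPH_CLOSE,np.ones((15,15)))
c=max(cv2.findContours(m,cv2.RETR_EXTERNAL,cv2.CHAIN_APPROX_NONE)[0],key=cv2.contourArea)
r=cv2.minAreaRect(c); print(r)
b=cv2.boxPoints(r)
w=np.array([ray('top','top0',u,v,.018)[:2]*1000 for u,v in b]); print(w, w.mean(0), cv2.minAreaRect(w.astype(np.float32)))
s=bot.sense(); M=R.from_rotvec(s['ee_rot']).as_matrix(); print(M.round(3))
```

```text
stand 325 [497.9 377.5  60.4] ((497.5941162109375, 378.1556701660156), (50.46234130859375, 43.468284606933594), 19.97666358947754)
turq 324 [451.6 285.9  61.1] ((451.4859313964844, 286.3492126464844), (50.549076080322266, 40.67217254638672), 53.78428649902344)
or 315 [584.8 291.9  61. ] ((584.9093017578125, 292.5195617675781), (41.849525451660156, 49.94392395019531), 78.64221954345703)
fixjaw 184 [521.7 103.5  95.9] ((521.6592407226562, 103.65396118164062), (55.8505744934082, 19.95131492614746), 10.466364860534668)
tape 435 [612.3 422.9  21.9] ((612.6105346679688, 423.841552734375), (82.3276596069336, 83.4073257446289), 8.425981521606445)
housing 293393 [ 671.6  -11.2 -146.7] ((694.7783813476562, -38.516845703125), (2723.76220703125, 1995.406494140625), 89.75947570800781)
((327.0731506347656, 258.3414306640625), (45.258277893066406, 127.95242309570312), 77.90524291992188)
[[ 574.78927833  140.00759681]
 [ 640.48185371 -193.4717324 ]
 [ 522.59299304 -215.51672316]
 [ 457.54505655  116.21755301]] [548.85229541 -38.19082644] ((548.8028564453125, -38.32164001464844), (119.9267578125, 339.88812255859375), 11.144089698791504)
[[ 0.897  0.442 -0.001]
 [ 0.442 -0.897  0.001]
 [-0.    -0.001 -1.   ]]
```

{"method": "carry_out", "body": {"motion": [[0,0,0,-0.1175,0],[0,0,0,-0.1175,0],[0,0,0,-0.1175,0],[0,0,0,-0.1175,0],[0,0,0,-0.1175,0]]}}

```text
time: 0.57
eef_pos: [0.2982, -0.6053, 0.2333]
ee_rot: [-2.717, -1.576, 0.0]
force: [0.1, -0.3, -0.8]
grip_width: 1.0
```

{"method": "carry_out", "body": {"motion": [[0,0,0,-0.1175,0],[0,0,0,-0.1175,0],[0,0,0,-0.1175,0],[0,0,0,-0.1175,0],[0,0,0,-0.1175,0]]}}

```text
time: 0.98
eef_pos: [0.2981, -0.6053, 0.2332]
ee_rot: [-2.144, -2.295, -0.0]
force: [-0.1, -0.5, -0.3]
grip_width: 0.997
```

{"method": "carry_out", "body": {"motion": [[0,0,0,-0.1175,0],[0,0,0,-0.1175,0],[0.028,0.023,0,0,0],[0.028,0.023,0,0,0],[0.028,0.023,0,0,0]]}}

```text
time: 1.4
eef_pos: [0.3395, -0.5039, 0.2331]
ee_rot: [-1.87, -2.524, -0.001]
force: [0.8, 0.3, 0.8]
grip_width: 1.0
```

{"method": "carry_out", "body": {"motion": [[0.028,0.023,0,0,0],[0.028,0.023,0,0,0],[0.028,0.023,0,0,0],[0.028,0.023,0,0,0],[0.028,0.023,0,0,0]]}}

```text
time: 1.82
eef_pos: [0.4089, -0.3358, 0.2335]
ee_rot: [-1.869, -2.525, 0.0]
force: [-0.6, 0.8, 0.3]
grip_width: 0.999
```

{"method": "carry_out", "body": {"motion": [[0.028,0.023,0,0,0],[0.028,0.023,0,0,0],[0.028,0.023,0,0,0],[0.028,0.023,0,0,0],[0.028,0.023,0,0,0]]}}

```text
time: 2.23
eef_pos: [0.4779, -0.1683, 0.2337]
ee_rot: [1.869, 2.525, -0.0]
force: [0.0, -0.8, 1.3]
grip_width: 1.003
```

{"method": "carry_out", "body": {"motion": [[0.0369,0.0127,0,0,0],[0.0369,0.0127,0,0,0],[0.0369,0.0127,0,0,0],[0.0369,0.0127,0,0,0],[0.0369,0.0127,0,0,0]]}}

```text
time: 2.65
eef_pos: [0.484, 0.0267, 0.2337]
ee_rot: [1.869, 2.525, -0.0]
force: [1.2, -0.3, -0.1]
grip_width: 1.001
```

{"method": "carry_out", "body": {"motion": [[0.0369,0.0127,0,0,0],[0.0369,0.0127,0,0,0],[0.0369,0.0127,0,0,0],[0.0369,0.0127,0,0,0],[0.0369,0.0127,0,0,0]]}}

```text
time: 3.07
eef_pos: [0.4909, 0.2217, 0.2336]
ee_rot: [1.869, 2.525, -0.0]
force: [0.7, -0.2, -0.6]
grip_width: 1.0
```

{"method": "carry_out", "body": {"motion": [[0.0369,0.0127,0,0,0],[0.0369,0.0127,0,0,0],[0.0369,0.0127,0,0,0],[0.03,0.0127,0,0,0],[0,0,0,0,0]]}}

```text
time: 3.48
eef_pos: [0.4962, 0.377, 0.2336]
ee_rot: [-1.856, -2.529, -0.005]
force: [-0.9, -0.4, 1.2]
grip_width: 0.999
```

```bash
cat >> h.py <<'E'
def delta(target,yaw_y):
    "target TCP pos, desired world angle (deg) of tool y -> tool-frame shift (present axes), turn rad"
    s=bot.sense(); M=R.from_rotvec(s['ee_rot']).as_matrix()
    cur=np.degrees(np.arctan2(M[1,1],M[0,1])); dy=(yaw_y-cur+180)%360-180
    print('pos',s['eef_pos'].round(4),'yaw',round(cur,2),'q',s['qpos'].round(2),'t',round(s['time'],2))
    print('delta',(M.T@(np.array(target)-s['eef_pos'])).round(4),'turn',round(-np.radians(dy),4))
E
python3 - <<'E'
from h import *
grab('wrist','w1')
P,p,d=pts('wrist','w1'); Z=P[:,:,2]
m=((Z>.052)&(Z<.07)).astype(np.uint8); n,l,st,ce=cv2.connectedComponentsWithStats(m,connectivity=4)
for i in range(1,n):
    if st[i,4]>800:
        q=P[l==i]; print(ce[i],st[i],q.mean(0).round(4),cv2.minAreaRect((q[:,:2]*1000).astype(np.float32)))
delta([.498,.378,.2337],17)
E
```

```text
[316.92173052 220.58058124] [ 286  196   62   51 3028] [0.4966 0.3788 0.0597] ((496.7547302246094, 377.8563232421875), (49.59270095825195, 40.47451400756836), 18.893037796020508)
[238.48999166 302.73311093] [ 213  270   60   68 2398] [0.454  0.289  0.0596] ((451.28411865234375, 286.0920715332031), (50.73971176147461, 40.836307525634766), 53.555503845214844)
[381.22625148 338.1639732 ] [ 346  307   72   63 2537] [0.5833 0.294  0.0595] ((584.3143920898438, 292.3724060058594), (40.946693420410156, 51.20002365112305), 77.9470443725586)
[527.95295468 343.49512335] [ 489  327   89   48 1743] [0.7104 0.328  0.0585] ((717.3284301757812, 328.8227844238281), (72.35612487792969, 37.18598937988281), 40.577205657958984)
pos [0.4969 0.3734 0.2333] yaw 17.33 q [-0.23  0.48 -0.71  1.65  0.34  1.13 -0.72] t 3.53
delta [ 0.0041  0.0024 -0.0004] turn 0.0058
```

View pics/w1.png

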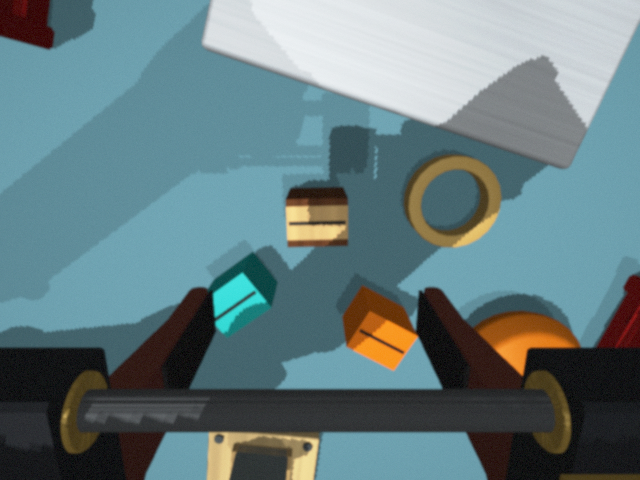

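The wrist view shows the chosen stand at (317,217), with its slot almost along the image rows. The tape and the two decoys are clear of the fingers, so I descend.

{"method": "carry_out", "body": {"motion": [[0.0044,0.0013,0,-0.02,0],[0,0,0.035,0,0],[0,0,0.035,0,0],[0,0,0.035,0,0],[0,0,0.035,0,0]]}}

```text
time: 3.95
eef_pos: [0.4995, 0.3717, 0.0924]
ee_rot: [1.844, 2.541, -0.0]
force: [-0.2, -0.1, 0.7]
grip_width: 1.002
```

Run:
```python
from h import *
delta([.4968,.378,.032],18.5)
grab('wrist','w2')
delta([.4968,.378,.032],18.5)
P,p,d=pts('wrist','w2'); Z=P[:,:,2]
m=((Z>.052)&(Z<.07)).astype(np.uint8); n,l,st,ce=cv2.connectedComponentsWithStats(m,connectivity=4)
for i in range(1,n):
    if st[i,4]>800:
        q=P[l==i]; print(ce[i],st[i],q.mean(0).round(4),cv2.minAreaRect((q[:,:2]*1000).astype(np.float32)))
```

```text
pos [0.4995 0.3717 0.0924] yaw 18.06 q [-0.28  0.63 -0.63  1.77  0.47  0.9  -0.81] t 3.95
delta [ 0.0069 -0.0007  0.0604] turn -0.0076
pos [0.4963 0.3685 0.0853] yaw 18.08 q [-0.28  0.64 -0.63  1.77  0.47  0.89 -0.81] t 4.0
delta [0.0092 0.0039 0.0532] turn -0.0073
[314.97569767 274.07906977] [ 261  232  108   85 8600] [0.4964 0.3795 0.0597] ((496.9983215332031, 377.92242431640625), (50.26109313964844, 41.03372573852539), 18.99263572692871)
[415.45402053 455.39734816] [ 358  432  117   48 4676] [0.5827 0.2948 0.0596] ((584.4266357421875, 292.4033508300781), (40.63475799560547, 53.08591842651367), 80.72814178466797)
```

View pics/w2.png

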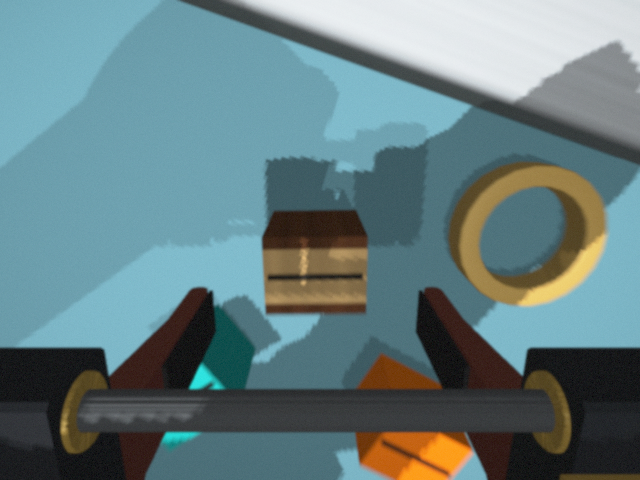

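{"method": "carry_out", "body": {"motion": [[0,0,0,-0.007,0],[0,0,0,0,0]]}}

```text
time: 4.17
eef_pos: [0.4993, 0.3734, 0.0947]
ee_rot: [1.834, 2.55, 0.0]
force: [0.2, -0.0, 0.6]
grip_width: 1.0
```

Run:
```python
from h import *
delta([.4970,.3779,.032],18.5)
```

```text
pos [0.4993 0.3734 0.0947] yaw 18.54 q [-0.28  0.63 -0.64  1.76  0.47  0.9  -0.8 ] t 4.17
delta [ 0.005  -0.0007  0.0627] turn 0.0007
```

{"method": "carry_out", "body": {"motion": [[0.005,-0.001,0,0,0],[0,0,0.021,0,0],[0,0,0.021,0,0],[0,0,0.02,0,0],[0,0,0,0,0]]}}

```text
time: 4.58
eef_pos: [0.4955, 0.3779, 0.0308]
ee_rot: [-1.834, -2.551, 0.003]
force: [-0.1, -0.4, -0.1]
grip_width: 0.997
```

Run:
```python
from h import *
delta([.4970,.3779,.032],18.5)
```

```text
pos [0.4955 0.3779 0.0308] yaw 18.56 q [-0.33  0.72 -0.59  1.79  0.53  0.8  -0.86] t 4.58
delta [-0.0005  0.0014 -0.0012] turn 0.0011
```

Positioned. Close on the stand.

{"method": "carry_out", "body": {"motion": [[0,0,0,0,255],[0,0,0,0,255],[0,0,0,0,255],[0,0,0,0,255],[0,0,0,0,255]]}}

```text
time: 5.0
eef_pos: [0.4966, 0.3789, 0.0328]
ee_rot: [1.834, 2.55, 0.003]
force: [0.5, 0.1, -0.1]
grip_width: 0.658
```

{"method": "carry_out", "body": {"motion": [[0,0,0,0,255],[0,0,0,0,255],[0,0,0,0,255],[0,0,0,0,255],[0,0,0,0,255]]}}

```text
time: 5.42
eef_pos: [0.4965, 0.3787, 0.0323]
ee_rot: [1.834, 2.55, 0.001]
force: [0.4, -0.1, 5.7]
grip_width: 0.567
```

Run:
```python
from h import *
delta([.4970,.3779,.032],18.5)
```

```text
pos [0.4965 0.3787 0.0323] yaw 18.56 q [-0.33  0.71 -0.59  1.79  0.53  0.8  -0.86] t 5.42
delta [-0.001   0.0002  0.0003] turn 0.001
```

Gripped at 0.567 × 88 = 49.9 mm, which matches the stand's 50 mm. Lift and turn to the clamp's yaw.

{"method": "carry_out", "body": {"motion": [[0,0,-0.02,0,255],[0,0,-0.036,0,255],[0,0,-0.036,0,255],[0,0,-0.036,0.065,255],[0,0,0,0.065,255]]}}

```text
time: 5.83
eef_pos: [0.4982, 0.3817, 0.1666]
ee_rot: [1.999, 2.422, 0.016]
force: [0.8, 1.6, -1.7]
grip_width: 0.568
```

{"method": "carry_out", "body": {"motion": [[0,0,0,0,255]]}}

```text
time: 5.92
eef_pos: [0.4967, 0.3793, 0.1618]
ee_rot: [1.998, 2.423, 0.006]
force: [-0.2, -1.0, -2.6]
grip_width: 0.569
```

Run:
```python
from h import *
delta([.5290,.0637,.16],11.15); print(bot.sense()['grip_width'])
```

```text
pos [0.4967 0.3793 0.1618] yaw 10.98 q [-0.28  0.55 -0.65  1.72  0.38  1.   -0.88] t 5.92
delta [-0.316  -0.0284  0.0012] turn -0.003
0.568998422740219
```

{"method": "carry_out", "body": {"motion": [[-0.02,-0.002,0,0,255],[-0.035,-0.003,0,0,255],[-0.035,-0.003,0,0,255],[-0.035,-0.003,0,0,255],[-0.035,-0.003,0,0,255]]}}

```text
time: 6.33
eef_pos: [0.5118, 0.2164, 0.1576]
ee_rot: [-1.992, -2.428, 0.005]
force: [0.7, -0.2, -2.6]
grip_width: 0.564
```

{"method": "carry_out", "body": {"motion": [[-0.035,-0.003,0,0,255],[-0.035,-0.003,0,0,255],[-0.035,-0.003,0,0,255],[-0.03,-0.003,0,0,255],[-0.021,-0.002,0,0,255]]}}

```text
time: 6.75
eef_pos: [0.528, 0.0587, 0.1576]
ee_rot: [-1.996, -2.424, 0.007]
force: [-0.6, 0.1, -1.8]
grip_width: 0.57
```

{"method": "carry_out", "body": {"motion": [[0,0,0,0,255],[0,0,0,0,255]]}}

```text
time: 6.92
eef_pos: [0.5283, 0.0611, 0.158]
ee_rot: [-1.996, -2.423, 0.004]
force: [-0.0, 0.5, -2.5]
grip_width: 0.566
```

Run:
```python
from h import *
delta([.5290,.0637,.064],11.15); print(bot.sense()['grip_width'],bot.sense()['force'])
grab('wrist','w3'); grab('scene','s3')
delta([.5290,.0637,.064],11.15)
s=cv2.imread('pics/s3.png'); cv2.imwrite('pics/s3c.png',cv2.resize(s[150:330,200:460],(780,540)))
```

```text
pos [0.5283 0.0611 0.158 ] yaw 11.03 q [ 0.28  0.41 -0.63  1.93  0.3   0.9  -0.31] t 6.92
delta [0.0024 0.0014 0.094 ] turn -0.0021
0.5660719591123483 [-0.00302702  0.48770989 -2.48173359]
pos [0.5286 0.0639 0.1587] yaw 11.24 q [ 0.28  0.41 -0.64  1.93  0.3   0.9  -0.31] t 7.02
delta [-0.0004  0.0006  0.0947] turn 0.0016
```

View pics/w3.png

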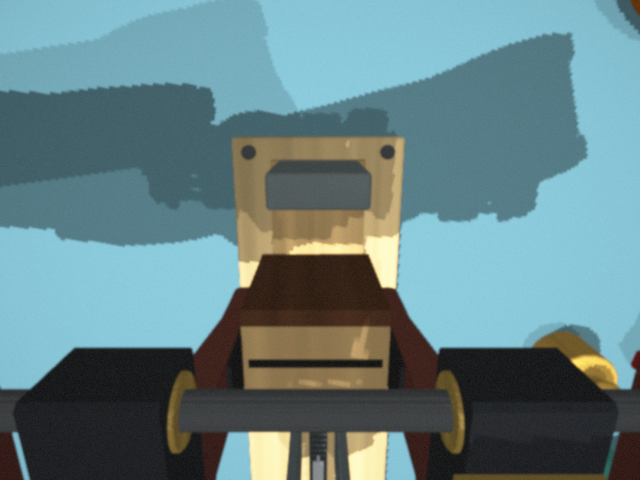

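View pics/s3c.png

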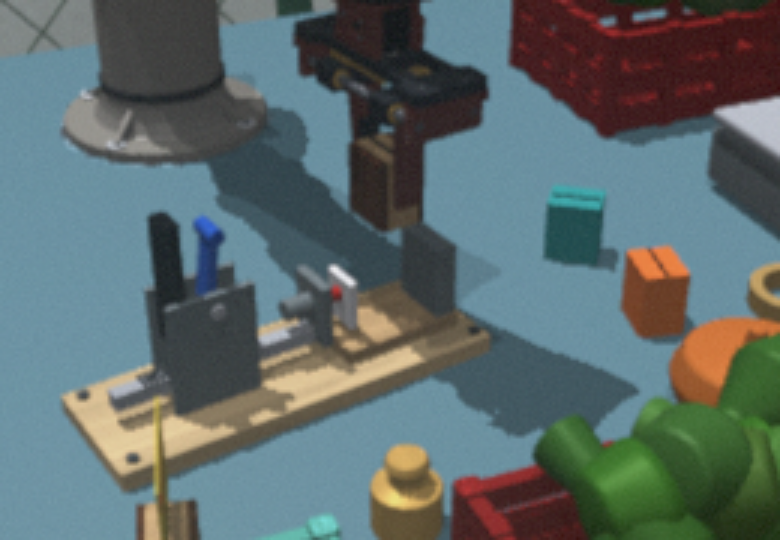

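Wrist view: the stand at (316,290) lines up with the fixed jaw at (318,190), with a clear gap between them. Lower it.

{"method": "carry_out", "body": {"motion": [[0,0,0.027,0,255],[0,0,0.027,0,255],[0,0,0.025,0,255],[0,0,0.01,0,255],[0,0,0.003,0,255]]}}

```text
time: 7.43
eef_pos: [0.5276, 0.0642, 0.0656]
ee_rot: [-1.99, -2.427, 0.004]
force: [-0.7, -0.5, -1.9]
grip_width: 0.565
```

{"method": "carry_out", "body": {"motion": [[0,0,0,0,255],[0,0,0,0,255]]}}

```text
time: 7.6
eef_pos: [0.5302, 0.0639, 0.0686]
ee_rot: [1.994, 2.427, 0.002]
force: [0.2, 0.3, -2.1]
grip_width: 0.564
```

Run:
```python
from h import *
delta([.5290,.0637,.062],11.15); print(bot.sense()['grip_width'],bot.sense()['force'])
```

```text
pos [0.5302 0.0639 0.0686] yaw 11.18 q [ 0.21  0.53 -0.57  1.99  0.42  0.73 -0.42] t 7.6
delta [-0.     -0.0012  0.0066] turn 0.0005
0.563829790129571 [ 0.23893955  0.29562341 -2.05328464]
```

{"method": "carry_out", "body": {"motion": [[0,0,0.003,0,255],[0,0,0,0,255]]}}

```text
time: 7.77
eef_pos: [0.5301, 0.0631, 0.0654]
ee_rot: [1.995, 2.425, 0.002]
force: [0.1, -0.4, -1.7]
grip_width: 0.567
```

{"method": "carry_out", "body": {"motion": [[0,0,0.002,0,255],[0,0,0,0,255]]}}

```text
time: 7.93
eef_pos: [0.5296, 0.0629, 0.0629]
ee_rot: [1.996, 2.425, 0.001]
force: [0.1, 0.3, -3.0]
grip_width: 0.565
```

{"method": "carry_out", "body": {"motion": [[0,0,0.0015,0,255],[0,0,0,0,255]]}}

```text
time: 8.1
eef_pos: [0.5297, 0.0629, 0.0623]
ee_rot: [1.996, 2.425, -0.0]
force: [-3.3, -1.4, 9.8]
grip_width: 0.57
```

{"method": "carry_out", "body": {"motion": [[0,0,0.001,0,255],[0,0,0,0,255]]}}

```text
time: 8.27
eef_pos: [0.5298, 0.0629, 0.0622]
ee_rot: [1.995, 2.425, -0.001]
force: [-6.5, -1.5, 20.1]
grip_width: 0.567
```

The force shows contact with the bed. I'll ease the push, release, and rise.

{"method": "carry_out", "body": {"motion": [[0,0,-0.0015,0,255],[0,0,0,0,0],[0,0,0,0,0],[0,0,0,0,0],[0,0,0,0,0]]}}

```text
time: 8.68
eef_pos: [0.5294, 0.063, 0.0615]
ee_rot: [-1.996, -2.426, 0.0]
force: [0.2, -0.1, -0.6]
grip_width: 0.832
```

{"method": "carry_out", "body": {"motion": [[0,0,0,0,0],[0,0,0,0,0],[0,0,-0.02,0,0],[0,0,-0.035,0,0],[0,0,-0.035,0,0]]}}

```text
time: 9.1
eef_pos: [0.5283, 0.063, 0.1517]
ee_rot: [-1.993, -2.425, 0.003]
force: [0.6, 0.1, -0.1]
grip_width: 1.001
```

{"method": "carry_out", "body": {"motion": [[0,0,-0.04,0,0],[0,0,-0.04,0,0],[0,0,-0.02,0,0],[0,0,0,0,0]]}}

```text
time: 9.43
eef_pos: [0.5321, 0.064, 0.2569]
ee_rot: [1.992, 2.421, 0.01]
force: [1.3, 0.2, 0.1]
grip_width: 0.997
```

Run:
```python
from h import *
s=bot.sense();print(s['grip_width'])
grab('wrist','w4'); grab('scene','s4')
P,p,d=pts('wrist','w4'); Z=P[:,:,2]
c=np.array([.5491,-.0384]);a=np.radians(11.15)
def cl(q): return np.c_[(q[:,0]-c[0])*np.cos(a)+(q[:,1]-c[1])*np.sin(a), -(q[:,0]-c[0])*np.sin(a)+(q[:,1]-c[1])*np.cos(a)]
m=((Z>.082)&(Z<.105)).astype(np.uint8); n,l,st,ce=cv2.connectedComponentsWithStats(m,connectivity=4)
for i in range(1,n):
    if st[i,4]>300:
        q=P[l==i]; k=cl(q); print(ce[i].round(),st[i],q[:,2].mean().round(4),np.round(cv2.minAreaRect((k*1000).astype(np.float32))[0],1),cv2.minAreaRect((k*1000).astype(np.float32))[1:])
s=cv2.imread('pics/s4.png'); cv2.imwrite('pics/s4c.png',cv2.resize(s[180:330,210:410],(800,600)))
```

```text
0.9969263680250221
[309. 172.] [ 273  158   74   28 2043] 0.0943 [ -0.2 144.6] ((19.954124450683594, 55.95053482055664), 89.98783874511719)
[310. 224.] [ 279  199   64   51 3148] 0.0897 [  0.5 102.4] ((50.081504821777344, 40.571292877197266), 0.41611963510513306)
[310. 272.] [289 268  43   9 345] 0.0836 [-0.1 59.6] ((35.496700286865234, 7.5560431480407715), 0.04878723993897438)
[629. 326.] [609 289  31  58 774] 0.0863 [283.6  13.5] ((56.98637008666992, 17.630889892578125), 74.72975158691406)
[310. 303.] [285 296  52  15 720] 0.0894 [ 0.  32.8] ((10.318031311035156, 43.55295181274414), 89.64071655273438)
```

View pics/w4.png

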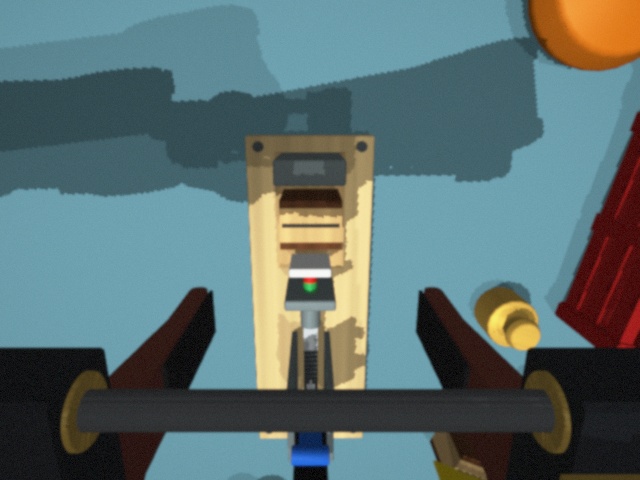

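View pics/s4c.png

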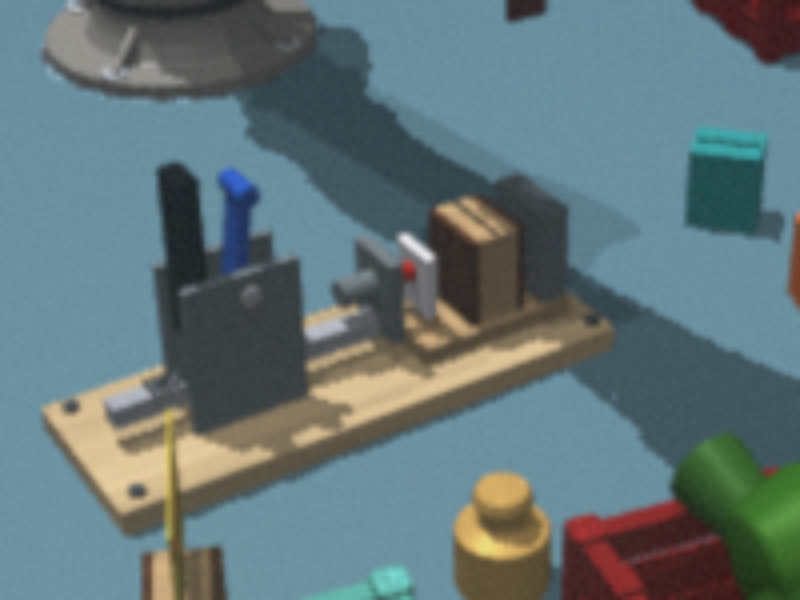

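The stand is upright on the bed at clamp (0.5, 102.4), yaw 0.4°. The scene crop shows its cheeks facing the jaws. The pad face is at about y 63.7, so travel is about 13.7 mm. Next I turn 90° and go over the trigger.

{"method": "carry_out", "body": {"motion": [[0,0,0,0.1121,0],[0,0,0,0.1121,0],[0,0,0,0.1121,0],[0,0,0,0.1121,0],[0,0,0,0.1121,0]]}}

```text
time: 9.95
eef_pos: [0.5283, 0.0626, 0.2494]
ee_rot: [-2.592, -1.771, 0.005]
force: [0.3, 0.4, 0.1]
grip_width: 1.0
```

{"method": "carry_out", "body": {"motion": [[0,0,0,0.1121,0],[0,0,0,0.1121,0],[0,0,0,0.1121,0],[0,0,0,0.1121,0],[0,0,0,0.1121,0]]}}

```text
time: 10.37
eef_pos: [0.5283, 0.0627, 0.2494]
ee_rot: [-2.982, -0.986, 0.006]
force: [-0.1, 1.0, -0.1]
grip_width: 1.0
```

{"method": "carry_out", "body": {"motion": [[0,0,0,0.1121,0],[0,0,0,0.1121,0],[0,0,0,0.1121,0],[0,0,0,0.1121,0],[0,0,0,0,0]]}}

```text
time: 10.78
eef_pos: [0.5283, 0.0627, 0.2496]
ee_rot: [3.127, 0.301, -0.006]
force: [0.8, 0.1, 0.1]
grip_width: 0.998
```

Run:
```python
from h import *
delta([.5650,-.1188,.25],-78.85)
```

```text
pos [0.5283 0.0627 0.2496] yaw -79.02 q [ 0.12  0.26 -0.42  1.85  0.12  1.06 -1.73] t 10.78
delta [ 0.0014  0.1852 -0.0004] turn -0.003
```

{"method": "carry_out", "body": {"motion": [[0,0.035,0,-0.003,0],[0,0.04,0,0,0],[0,0.04,0,0,0],[0.001,0.04,0,0,0],[0,0.03,0,0,0]]}}

```text
time: 11.2
eef_pos: [0.5662, -0.1221, 0.25]
ee_rot: [3.125, 0.313, -0.004]
force: [0.0, -0.1, 0.8]
grip_width: 1.002
```

{"method": "carry_out", "body": {"motion": [[0,0,0,0,0],[0,0,0,0,0]]}}

```text
time: 11.37
eef_pos: [0.566, -0.1203, 0.2499]
ee_rot: [-3.126, -0.309, 0.004]
force: [1.0, 0.5, -0.1]
grip_width: 0.998
```

Run:
```python
from h import *
delta([.5650,-.1188,.149],-78.85)
grab('wrist','w5')
delta([.5650,-.1188,.149],-78.85)
```

```text
pos [ 0.566  -0.1203  0.2499] yaw -78.7 q [ 0.36  0.33 -0.32  1.75  0.11  1.08 -1.37] t 11.37
delta [-0.0004 -0.0016  0.1009] turn 0.0027
pos [ 0.5661 -0.118   0.2502] yaw -78.54 q [ 0.36  0.32 -0.32  1.75  0.11  1.08 -1.37] t 11.42
delta [-0.001   0.0007  0.1012] turn 0.0054
```

View pics/w5.png

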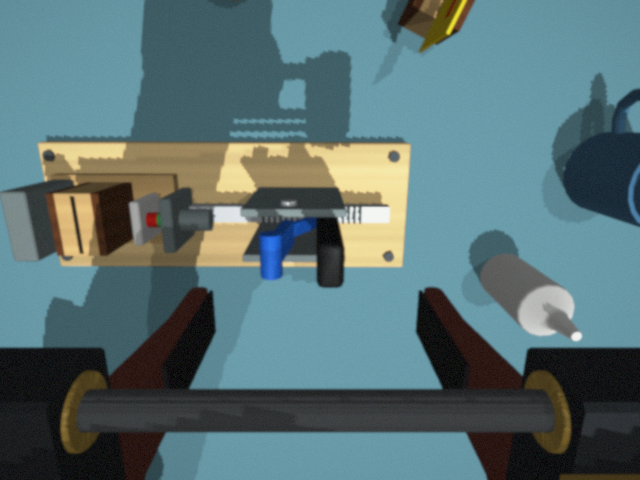

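Wrist view: handle at (330,250), blue roll at (271,255), pad with red and green stem at (152,220), stand at (85,220). I'll check the roll position by depth, then descend.

Run:
```python
from h import *
P,p,d=pts('wrist','w5'); Z=P[:,:,2]
c=np.array([.5491,-.0384]);a=np.radians(11.15)
def cl(q): return np.c_[(q[:,0]-c[0])*np.cos(a)+(q[:,1]-c[1])*np.sin(a), -(q[:,0]-c[0])*np.sin(a)+(q[:,1]-c[1])*np.cos(a)]*1000
h=cv2.cvtColor(p,cv2.COLOR_RGB2HSV)
m=(h[:,:,0]>105)&(h[:,:,0]<125)&(h[:,:,1]>150)&(Z>.155)&(Z<.17); k=cl(P[m]); print('roll',m.sum(),k.min(0),k.max(0),np.median(Z[m]))
m=(Z>.176)&(Z<.187); m[:200]=0;m[290:]=0;m[:,:300]=0;m[:,360:]=0; k=cl(P[m]); print('handle',m.sum(),k.min(0),k.max(0))
```

```text
roll 1031 [-14.39779119 -88.54744857] [ 13.9650104  -49.55343014] 0.16566717887014168
handle 1251 [ -13.29410881 -100.66452777] [ 14.067175  -84.8038487]
```

{"method": "carry_out", "body": {"motion": [[0,0,0.02,0.003,0],[0,0,0.03,0,0],[0,0,0.03,0,0],[0,0,0.02,0,0],[0,0,0,0,0]]}}

```text
time: 11.83
eef_pos: [0.5633, -0.1154, 0.147]
ee_rot: [-3.123, -0.314, 0.013]
force: [0.3, -0.5, 0.4]
grip_width: 1.0
```

{"method": "carry_out", "body": {"motion": [[0,0,0,0,0]]}}

```text
time: 11.92
eef_pos: [0.566, -0.1161, 0.1509]
ee_rot: [-3.124, -0.312, 0.004]
force: [0.3, 0.2, -0.2]
grip_width: 1.0
```

Run:
```python
from h import *
delta([.5650,-.1188,.149],-78.85)
grab('wrist','w6')
delta([.5650,-.1188,.149],-78.85)
```

```text
pos [ 0.566  -0.1161  0.1509] yaw -78.58 q [ 0.34  0.43 -0.31  1.85  0.16  0.89 -1.42] t 11.92
delta [-0.0015  0.0025  0.0019] turn 0.0046
pos [ 0.5671 -0.1166  0.1523] yaw -78.63 q [ 0.34  0.43 -0.31  1.85  0.16  0.89 -1.42] t 11.97
delta [-0.0025  0.0017  0.0033] turn 0.0038
```

View pics/w6.png

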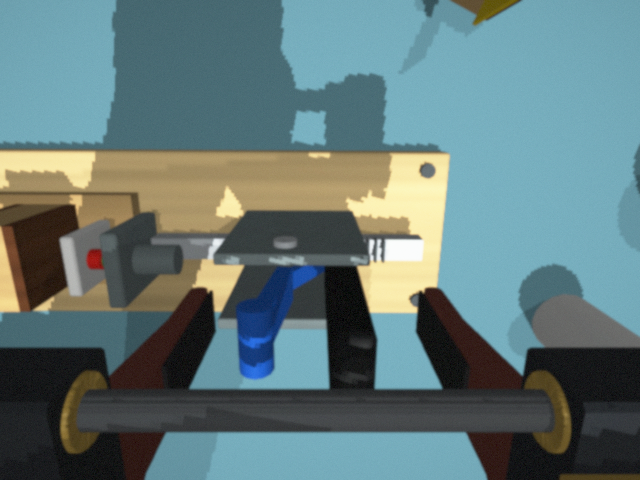

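Fingers straddle the handle (345,330) and roll (256,345). Small correction, then the first squeeze.

{"method": "carry_out", "body": {"motion": [[-0.0015,0.002,0.002,0.003,60],[0,0,0,0,60],[0,0,0,0,120],[0,0,0,0,151],[0,0,0,0,151]]}}

```text
time: 12.38
eef_pos: [0.5662, -0.1189, 0.1506]
ee_rot: [-3.126, -0.303, -0.002]
force: [-0.9, 4.0, 3.1]
grip_width: 0.663
```

{"method": "carry_out", "body": {"motion": [[0,0,0,0,151],[0,0,0,0,151],[0,0,0,0,151],[0,0,0,0,151]]}}

```text
time: 12.72
eef_pos: [0.5664, -0.1187, 0.1505]
ee_rot: [-3.126, -0.304, -0.002]
force: [-1.1, 4.1, 5.1]
grip_width: 0.412
```

```bash
cat >> h.py <<'E'
CC=np.array([.5491,-.0384]);CA=np.radians(11.15)
def cl(P):
    x=P[...,0]-CC[0]; y=P[...,1]-CC[1]
    return np.stack([x*np.cos(CA)+y*np.sin(CA),-x*np.sin(CA)+y*np.cos(CA),P[...,2]],-1)*1000
def meas(tag,name='wrist'):
    grab(name,tag); P,p,d=pts(name,tag); k=cl(P); h=cv2.cvtColor(p,cv2.COLOR_RGB2HSV).astype(int)
    box=(abs(k[...,0])<26)&(k[...,2]>20)&(k[...,2]<100)&(k[...,1]>5)&(d>0)
    red=box&((h[...,0]<8)|(h[...,0]>172))&(h[...,1]>150); gr=box&(h[...,0]>45)&(h[...,0]<80)&(h[...,1]>100)
    for n,m in (('red',red),('green',gr)):
        print(n,m.sum(), np.percentile(k[m][:,1],[3,50,97]).round(1) if m.sum()>5 else '')
    # jaw plate top z~91 , pad top z~84, stand top z~90
    for n,lo,hi,yl,yh in (('plate',88.5,94,15,82),('padtop',80,86.5,40,130),('stand/topz90',87,93,82,134)):
        m=box&(k[...,2]>lo)&(k[...,2]<hi)&(k[...,1]>yl)&(k[...,1]<yh)
        if m.sum()>5: print(n,m.sum(),np.percentile(k[m][:,1],[2,50,98]).round(1))
    s=bot.sense(); print('grip mm',s['grip_width']*88,'F',s['force'].round(1),'t',s['time'],'pos cl',cl(np.array(s['eef_pos'])).round(1))
E
python3 - <<'E'
from h import *
meas('w7')
E
```

```text
red 234 [53.4 57.5 61.4]
green 0 
plate 1476 [33.3 37.8 81.8]
padtop 1725 [61.1 67.4 84.1]
stand/topz90 1545 [82.1 86.2 94.7]
grip mm 35.96510679080374 F [-1.1  5.3  5.5] t 12.7667 pos cl [  1.4 -82.3 150.5]
```

View pics/w7.png

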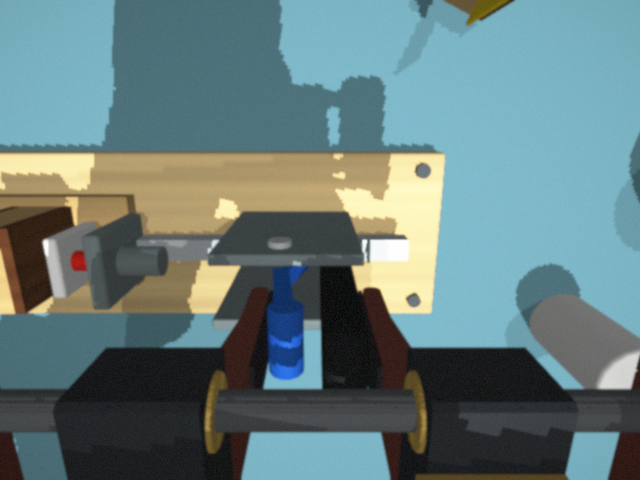

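Run:
```python
import h; from h import *
h.grab=lambda *a:None
for t in ['w4','w6','w7']: print(t); meas(t)
for t in ['w6','w7']:
    P,p,d=pts('wrist',t); k=cl(P)
    for v in (235,250): print(t,v,[ (u,)+tuple(k[v,u].round(0)) for u in range(40,150,6)])
```

```text
w4
red 60 [ 37.   48.6 122.4]
green 131 [37.  40.7 45.2]
plate 555 [28.  33.  37.3]
padtop 472 [ 56.1  61.  122.5]
stand/topz90 3064 [ 83.2 103.2 122. ]
grip mm 35.96510679080374 F [-1.1  5.3  5.5] t 12.7667 pos cl [  1.4 -82.3 150.5]
w6
red 277 [46.6 50.8 82.2]
green 0 
plate 1445 [26.7 31.3 81.8]
padtop 1736 [54.5 61.1 87.1]
stand/topz90 1981 [82.1 87.5 97. ]
grip mm 35.96510679080374 F [-1.1  5.3  5.5] t 12.7667 pos cl [  1.4 -82.3 150.5]
w7
red 234 [53.4 57.5 61.4]
green 0 
plate 1476 [33.3 37.8 81.8]
padtop 1725 [61.1 67.4 84.1]
stand/topz90 1545 [82.1 86.2 94.7]
grip mm 35.96510679080374 F [-1.1  5.3  5.5] t 12.7667 pos cl [  1.4 -82.3 150.5]
w6 235 [(40, np.float64(14.0), np.float64(83.0), np.float64(68.0)), (46, np.float64(13.0), np.float64(82.0), np.float64(64.0)), (52, np.float64(12.0), np.float64(82.0), np.float64(59.0)), (58, np.float64(10.0), np.float64(82.0), np.float64(53.0)), (64, np.float64(8.0), np.float64(82.0), np.float64(47.0)), (70, np.float64(17.0), np.float64(58.0), np.float64(79.0)), (76, np.float64(17.0), np.float64(56.0), np.float64(78.0)), (82, np.float64(
[... 3454 characters left out ...]
, np.float64(58.0), np.float64(65.0)), (88, np.float64(13.0), np.float64(40.0), np.float64(91.0)), (94, np.float64(14.0), np.float64(36.0), np.float64(92.0)), (100, np.float64(13.0), np.float64(33.0), np.float64(91.0)), (106, np.float64(11.0), np.float64(33.0), np.float64(85.0)), (112, np.float64(9.0), np.float64(34.0), np.float64(77.0)), (118, np.float64(7.0), np.float64(34.0), np.float64(71.0)), (124, np.float64(7.0), np.float64(30.0), np.float64(71.0)), (130, np.float64(8.0), np.float64(26.0), np.float64(73.0)), (136, np.float64(7.0), np.float64(23.0), np.float64(72.0)), (142, np.float64(7.0), np.float64(19.0), np.float64(71.0)), (148, np.float64(7.0), np.float64(16.0), np.float64(72.0))]
```

Travel went from 13.7 to about 20 mm. Release and squeeze again, slightly firmer.

{"method": "carry_out", "body": {"motion": [[-0.001,0,0.0015,0,50],[0,0,0,0,50],[0,0,0,0,50],[0,0,0,0,50],[0,0,0,0,50]]}}

```text
time: 13.18
eef_pos: [0.5643, -0.121, 0.1477]
ee_rot: [3.127, 0.301, -0.001]
force: [0.0, 2.3, -1.7]
grip_width: 0.749
```

{"method": "carry_out", "body": {"motion": [[0,0,0,0,50],[0,0,0,0,155],[0,0,0,0,155],[0,0,0,0,155],[0,0,0,0,155]]}}

```text
time: 13.6
eef_pos: [0.5641, -0.1182, 0.1485]
ee_rot: [-3.124, -0.304, 0.002]
force: [-3.7, 8.1, 6.3]
grip_width: 0.543
```

{"method": "carry_out", "body": {"motion": [[0,0,0,0,155],[0,0,0,0,155],[0,0,0,0,155]]}}

```text
time: 13.85
eef_pos: [0.5646, -0.1197, 0.1486]
ee_rot: [-3.126, -0.303, 0.0]
force: [-2.9, 4.8, 5.6]
grip_width: 0.398
```

Run:
```python
import h; from h import *
meas('w8')
```

```text
red 215 [65.1 68.9 72.5]
green 0 
plate 1511 [44.  48.6 81.8]
padtop 2321 [43.8 75.6 83.1]
stand/topz90 1163 [82.1 85.  92.6]
grip mm 34.989167799275435 F [-2.9  5.   6.4] t 13.9 pos cl [ -0.5 -82.8 148.6]
```

View pics/w8.png

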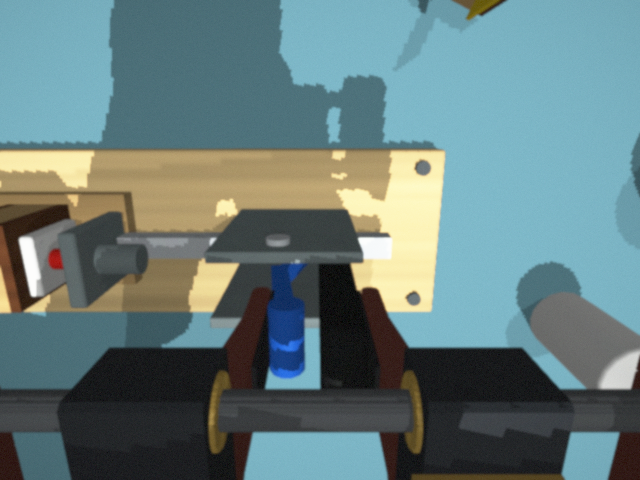

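Travel is about 30 mm now. The next stroke will start pushing the stand home.

{"method": "carry_out", "body": {"motion": [[0.0005,0,0,0,50],[0,0,0,0,50],[0,0,0,0,50],[0,0,0,0,50],[0,0,0,0,50]]}}

```text
time: 14.32
eef_pos: [0.565, -0.121, 0.1478]
ee_rot: [3.127, 0.301, -0.001]
force: [0.2, 1.3, -2.8]
grip_width: 0.74
```

{"method": "carry_out", "body": {"motion": [[0,0,0,0,50],[0,0,0,0,154],[0,0,0,0,154],[0,0,0,0,154],[0,0,0,0,154]]}}

```text
time: 14.73
eef_pos: [0.5649, -0.118, 0.1487]
ee_rot: [-3.124, -0.304, 0.001]
force: [-5.2, 8.7, 7.1]
grip_width: 0.54
```

{"method": "carry_out", "body": {"motion": [[0,0,0,0,154],[0,0,0,0,154],[0,0,0,0,154]]}}

```text
time: 14.98
eef_pos: [0.5654, -0.1194, 0.1488]
ee_rot: [-3.126, -0.303, -0.001]
force: [-2.3, 5.4, 5.1]
grip_width: 0.403
```

Run:
```python
import h; from h import *
meas('w9'); meas('t9','top')
s=cv2.imread('pics/t9.png'); cv2.imwrite('pics/t9c.png',cv2.resize(s[215:300,250:405],(775,425),interpolation=cv2.INTER_CUBIC))
```

```text
red 168 [75.4 78.4 89.4]
green 0 
plate 1412 [53.7 58.  63.4]
padtop 2110 [53.6 83.1 89.9]
stand/topz90 392 [88.1 89.7 93.9]
grip mm 35.44310017634193 F [-2.6  4.9  6. ] t 15.0333 pos cl [  0.4 -82.7 148.8]
red 11 [74.5 77.4 80.3]
green 5 
plate 50 [55.1 60.2 64.9]
padtop 52 [ 47.5  85.9 128.3]
stand/topz90 221 [ 86.7 109.8 128.7]
grip mm 35.2892755287662 F [-3.5  4.5  6.1] t 15.0833 pos cl [  0.4 -82.7 148.8]
```

View pics/w9.png

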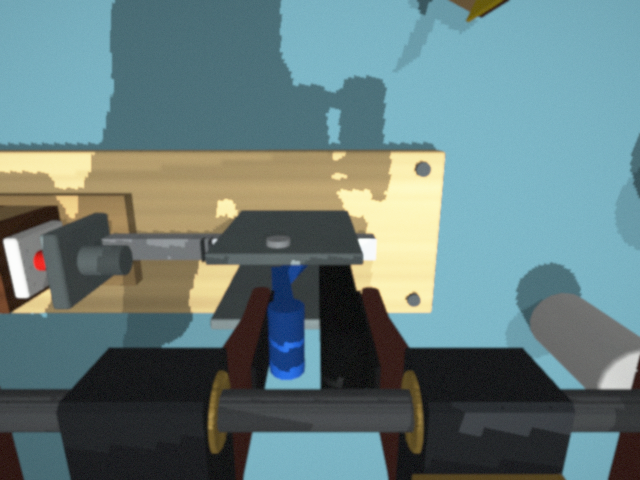

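View pics/t9c.png

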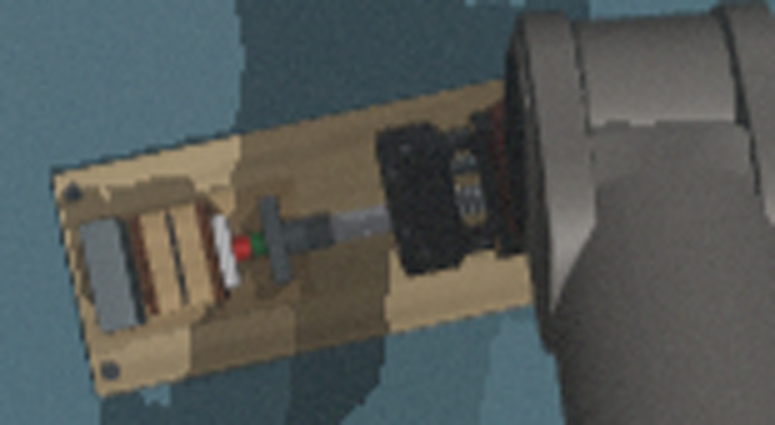

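Top view: pad against the stand, which still has a gap of about 5 mm to the fixed jaw. The stem still shows both red and green. Travel is about 40 mm. The next full stroke should end near 50 mm (press about 5 mm).

{"method": "carry_out", "body": {"motion": [[0,0,0,0,50],[0,0,0,0,50],[0,0,0,0,50],[0,0,0,0,50],[0,0,0,0,50]]}}

```text
time: 15.5
eef_pos: [0.5652, -0.1209, 0.1479]
ee_rot: [3.127, 0.301, -0.0]
force: [1.0, 2.1, -1.4]
grip_width: 0.743
```

{"method": "carry_out", "body": {"motion": [[0,0,0,0,50],[0,0,0,0,120],[0,0,0,0,120],[0,0,0,0,120],[0,0,0,0,120]]}}

```text
time: 15.92
eef_pos: [0.5648, -0.1178, 0.1487]
ee_rot: [-3.124, -0.304, 0.002]
force: [-4.5, 8.7, 8.0]
grip_width: 0.551
```

Run:
```python
import h; from h import *
meas('w10')
```

```text
red 170 [78.2 81.5 84.4]
green 0 
plate 1404 [56.6 60.8 66.2]
padtop 2031 [56.4 86.1 93. ]
stand/topz90 279 [91.4 92.6 95.4]
grip mm 47.33226001590798 F [-4.7  8.5  7.8] t 15.9667 pos cl [ 1.000e-01 -8.090e+01  1.487e+02]
```

{"method": "carry_out", "body": {"motion": [[0,0,0,0,153],[0,0,0,0,153],[0,0,0,0,153],[0,0,0,0,153]]}}

```text
time: 16.3
eef_pos: [0.5653, -0.1194, 0.1488]
ee_rot: [-3.126, -0.303, -0.0]
force: [-2.5, 4.4, 4.8]
grip_width: 0.403
```

Run:
```python
import h; from h import *
meas('w11'); meas('t11','top')
s=cv2.imread('pics/t11.png'); a=cv2.resize(s[225:290,260:340],(400,325),interpolation=cv2.INTER_CUBIC)
w=cv2.imread('pics/w11.png'); b=cv2.resize(w[180:330,0:185],(400,325),interpolation=cv2.INTER_CUBIC)
cv2.imwrite('pics/c11.png',np.hstack([a,b]))
```

```text
red 9 [85.4 94.4 95.5]
green 0 
plate 1424 [63.3 67.4 72.9]
padtop 1786 [63.  86.9 94.8]
stand/topz90 49 [93.1 94.1 94.9]
grip mm 35.05280304210144 F [-1.8  5.7  4.9] t 16.35 pos cl [  0.2 -82.5 148.8]
red 11 [79.5 82.3 85.2]
green 1 
plate 51 [65.  69.5 73.9]
padtop 52 [ 59.   92.7 127.9]
stand/topz90 220 [ 90.7 114.  133.4]
grip mm 35.542269614552254 F [-1.8  4.5  5.1] t 16.4 pos cl [  0.2 -82.6 148.8]
```

View pics/c11.png

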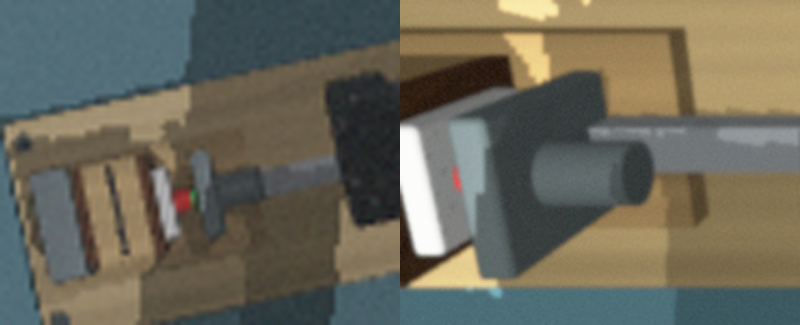

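Travel is about 49.7 mm. The stand is home (centre ≈ 114–115), and a sliver of green still shows in the top view at (197,197). I'll release and do a partial, stepwise squeeze, aiming for travel of about 54.

{"method": "carry_out", "body": {"motion": [[0,0,0,0,50],[0,0,0,0,50],[0,0,0,0,50],[0,0,0,0,50],[0,0,0,0,50]]}}

```text
time: 16.82
eef_pos: [0.5652, -0.1209, 0.1479]
ee_rot: [3.127, 0.301, -0.0]
force: [0.6, 1.4, -1.6]
grip_width: 0.745
```

{"method": "carry_out", "body": {"motion": [[0,0,0,0,50],[0,0,0,0,50]]}}

```text
time: 16.98
eef_pos: [0.565, -0.1214, 0.1479]
ee_rot: [3.126, 0.301, -0.001]
force: [-0.3, 0.2, -1.2]
grip_width: 0.803
```

Run:
```python
import h; from h import *
meas('w12')
```

```text
red 90 [82.7 84.9 94.3]
green 0 
plate 1427 [60.5 64.6 70.1]
padtop 1471 [60.1 86.2 94.4]
grip mm 70.3894023984039 F [-0.5 -0.6 -0.3] t 17.0333 pos cl [ -0.4 -84.5 148. ]
```

{"method": "carry_out", "body": {"motion": [[0,0,0,0,115],[0,0,0,0,115],[0,0,0,0,115],[0,0,0,0,115],[0,0,0,0,115]]}}

```text
time: 17.45
eef_pos: [0.5647, -0.1171, 0.1485]
ee_rot: [-3.123, -0.305, 0.002]
force: [-4.8, 9.2, 7.8]
grip_width: 0.552
```

Run:
```python
import h; from h import *
meas('w13')
```

```text
red 91 [82.7 85.  94.4]
green 0 
plate 1412 [60.8 64.9 70.2]
padtop 1963 [60.5 87.6 94.9]
stand/topz90 183 [93.3 94.3 96.6]
grip mm 48.44821875985531 F [-4.7  9.   6.5] t 17.5 pos cl [ 1.000e-01 -8.020e+01  1.486e+02]
```

After release the jaw slipped back to about 47 mm. Continue the squeeze in steps.

{"method": "carry_out", "body": {"motion": [[0,0,0,0,130],[0,0,0,0,130],[0,0,0,0,130]]}}

```text
time: 17.75
eef_pos: [0.5646, -0.1162, 0.1487]
ee_rot: [-3.122, -0.306, 0.002]
force: [-5.9, 11.5, 8.7]
grip_width: 0.497
```

Run:
```python
import h; from h import *
meas('w14')
```

```text
red 52 [83.9 85.4 94.9]
green 0 
plate 1415 [62.  66.2 71.5]
padtop 2058 [61.8 87.9 94.9]
stand/topz90 265 [93.  94.5 97.6]
grip mm 43.5247258843134 F [-5.7 12.4  9.2] t 17.8 pos cl [ 1.000e-01 -7.930e+01  1.487e+02]
```

{"method": "carry_out", "body": {"motion": [[0,0,0,0,138],[0,0,0,0,138],[0,0,0,0,138]]}}

```text
time: 18.05
eef_pos: [0.5648, -0.1169, 0.1488]
ee_rot: [-3.123, -0.306, 0.001]
force: [-5.4, 9.9, 9.5]
grip_width: 0.461
```

Run:
```python
import h; from h import *
meas('w15'); meas('t15','top')
s=cv2.imread('pics/t15.png'); a=cv2.resize(s[225:290,260:340],(400,325),interpolation=cv2.INTER_CUBIC)
w=cv2.imread('pics/w15.png'); b=cv2.resize(w[180:330,0:185],(400,325),interpolation=cv2.INTER_CUBIC)
cv2.imwrite('pics/c15.png',np.hstack([a,b]))
```

```text
red 5 
green 0 
plate 1410 [63.5 67.8 73.2]
padtop 2006 [63.4 87.7 94.9]
stand/topz90 199 [93.1 94.4 96.8]
grip mm 40.691344222701815 F [-5.8 10.   8.4] t 18.1 pos cl [  0.2 -80.1 148.8]
red 12 [79.6 82.7 85.8]
green 0 
plate 48 [65.1 69.8 74.2]
padtop 61 [ 42.6  92.4 126.1]
stand/topz90 216 [ 91.  114.8 133.3]
grip mm 39.96143853250821 F [-5.5  9.4  8. ] t 18.15 pos cl [  0.2 -80.1 148.8]
```

View pics/c15.png

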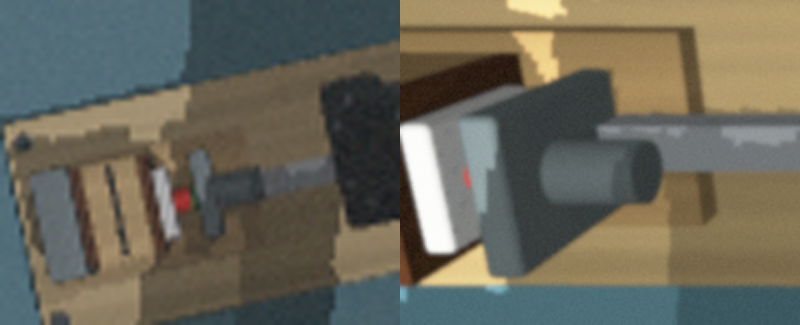

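{"method": "carry_out", "body": {"motion": [[0,0,0,0,145],[0,0,0,0,145],[0,0,0,0,145]]}}

```text
time: 18.4
eef_pos: [0.565, -0.118, 0.1488]
ee_rot: [-3.124, -0.304, 0.001]
force: [-4.3, 7.2, 7.7]
grip_width: 0.431
```

Run:
```python
import h; from h import *
meas('w16')
```

```text
red 7 [93.7 94.5 94.8]
green 0 
plate 1418 [65.5 69.6 75.1]
padtop 1924 [65.3 87.3 94.9]
stand/topz90 120 [93.2 94.4 96.3]
grip mm 38.0830191682202 F [-4.3  6.5  6.7] t 18.45 pos cl [  0.2 -81.3 148.7]
```

{"method": "carry_out", "body": {"motion": [[0,0,0,0,151],[0,0,0,0,151],[0,0,0,0,151]]}}

```text
time: 18.7
eef_pos: [0.5652, -0.119, 0.1487]
ee_rot: [-3.126, -0.303, -0.0]
force: [-3.0, 5.3, 5.1]
grip_width: 0.414
```

Run:
```python
import h; from h import *
meas('w17'); meas('t17','top'); grab('scene','s17')
s=cv2.imread('pics/t17.png'); a=cv2.resize(s[225:290,260:340],(400,325),interpolation=cv2.INTER_CUBIC)
w=cv2.imread('pics/s17.png'); b=cv2.resize(w[220:290,280:366],(400,325),interpolation=cv2.INTER_CUBIC)
cv2.imwrite('pics/c17.png',np.hstack([a,b]))
```

```text
red 4 
green 0 
plate 1420 [67.  71.3 76.5]
padtop 1830 [66.8 87.1 94.8]
stand/topz90 61 [93.4 94.1 95.2]
grip mm 36.38620786822141 F [-3.1  5.7  5.9] t 18.75 pos cl [  0.2 -82.2 148.7]
red 7 [81.9 83.5 85.3]
green 0 
plate 49 [68.8 73.5 78.2]
padtop 62 [ 49.2  92.2 125.4]
stand/topz90 224 [ 91.5 113.9 133.3]
grip mm 36.321654378465226 F [-2.7  5.3  5.4] t 18.8 pos cl [  0.2 -82.2 148.8]
```

View pics/c17.png

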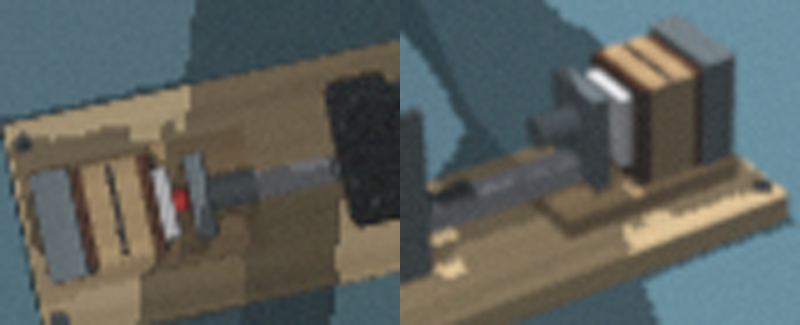

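Green is gone and red still shows in the top view at (180,198). By geometry the press is about 8.3–8.5 mm. A touch more brings it to about 9.

{"method": "carry_out", "body": {"motion": [[0,0,0,0,155],[0,0,0,0,155],[0,0,0,0,155],[0,0,0,0,155]]}}

```text
time: 19.18
eef_pos: [0.5653, -0.1195, 0.1487]
ee_rot: [-3.126, -0.303, -0.0]
force: [-1.8, 4.5, 5.9]
grip_width: 0.401
```

Run:
```python
import h; from h import *
meas('w18'); meas('t18','top')
s=cv2.imread('pics/t18.png'); a=cv2.resize(s[225:290,260:340],(400,325),interpolation=cv2.INTER_CUBIC)
w=cv2.imread('pics/w18.png'); b=cv2.resize(w[180:330,0:185],(400,325),interpolation=cv2.INTER_CUBIC)
cv2.imwrite('pics/c18.png',np.hstack([a,b]))
for t,n in (('w17','wrist'),('w18','wrist'),('w9','wrist'),('w6','wrist')):
    P,p,d=pts(n,t); k=cl(P); m=(abs(k[...,0]-8)<14)&(k[...,2]>55)&(k[...,2]<87)&(k[...,1]>20)&(k[...,1]<80)
    y=k[m][:,1]; hh,e=np.histogram(y,np.arange(20,80,.5)); i=hh.argmax(); print(t,'plate back plane',np.median(y[abs(y-e[i]-.25)<1.5]).round(2))
```

```text
red 7 [93.6 94.  94.5]
green 0 
plate 1414 [67.7 72.  77.3]
padtop 1781 [67.5 86.8 94.8]
stand/topz90 36 [93.1 94.  95. ]
grip mm 35.06086717548212 F [-1.9  3.5  5.6] t 19.2333 pos cl [  0.2 -82.7 148.7]
red 6 [82.6 84.  85.3]
green 0 
plate 44 [69.3 73.9 78.8]
padtop 50 [ 56.3  91.5 122.8]
stand/topz90 220 [ 90.7 112.5 133.2]
grip mm 35.28155798369443 F [-2.3  3.9  5.8] t 19.2833 pos cl [  0.2 -82.7 148.7]
w17 plate back plane 67.47
w18 plate back plane 68.12
w9 plate back plane 54.21
w6 plate back plane 26.88
```

View pics/c18.png

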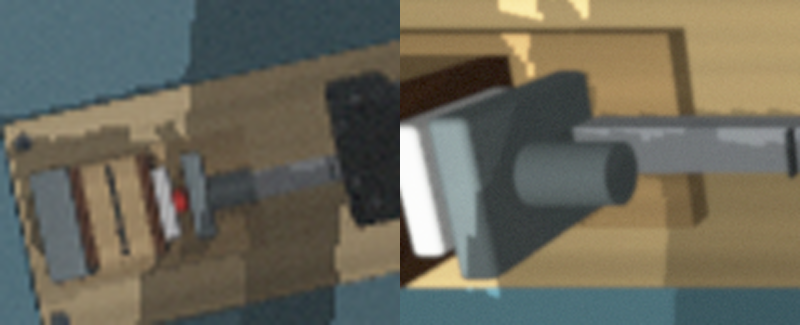

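Plate back plane is at 68.1, so travel is about 54.1 and press about 9 mm. Only red shows. One hold row to confirm it is steady, then I hand in.

{"method": "carry_out", "body": {"motion": [[0,0,0,0,155],[0,0,0,0,155],[0,0,0,0,155],[0,0,0,0,155],[0,0,0,0,155]]}}

```text
time: 19.7
eef_pos: [0.5653, -0.1195, 0.1487]
ee_rot: [-3.126, -0.303, -0.0]
force: [-2.0, 3.8, 5.4]
grip_width: 0.399
```

Run:
```python
import h; from h import *
meas('w19')
bot.sign_off()
```

```text
red 3 
green 0 
plate 1425 [67.6 71.9 77.3]
padtop 1792 [67.4 86.9 94.8]
stand/topz90 45 [93.1 94.1 94.6]
grip mm 35.37672644697626 F [-2.6  4.   5. ] t 19.75 pos cl [  0.2 -82.7 148.7]
the job is handed in; nothing more can be done
```

I stood the price-card stand on the clamp bed with its dark cheeks facing the two jaws and let go. I then pumped the trigger five times, the last squeeze in small steps, and handed the job in at about 19.8 s still holding it squeezed.

- **Pad press:** the last checks put jaw travel at about 54 mm, so the pad is pressed about 9 mm of its 18. The last top view showed red on the stem and no green. The measurement is good to about 1 mm.
- **Stand:** after the fourth stroke its centre read 114–115 mm along the clamp, against 115 mm for home. The last top-view median read 112.5 mm, but the stand's far edge had not moved and the views show it against the fixed jaw, so I put that down to edge pixels.
- **Steadiness:** readings before and after a 0.4 s hold agreed to 0.1 mm. The wrist camera could hardly see the stem by then, so "green gone" rests on the top view.
- **Strokes off plan:** the first stroke moved the jaw only about 6.5 mm. After the fourth, the jaw slipped back nearly 3 mm when released, and the last squeeze made that up.
- **Other objects:** I did not re-measure the bystanders at the end, but none showed as moved in the views taken and no unexpected forces appeared.

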